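# Load the jar mill and put it in gear

### The arm

A 6-joint arm with a two-finger parallel gripper is mounted at the origin on the work surface. World frame = base frame: x ahead of the robot, y to its left, z up, the work surface at z = 0. Lengths are in m, angles in rad, forces in N, time in s.
With the tool pointing down it reaches from about 0.25 to 0.775 m from the base axis. Payload 4 kg.
Tool frame: the origin (TCP) lies midway between the tips of the shut fingers; the grasp point (between the pads) lies 19 mm behind it; z points along the fingers, y is the direction in which the jaws open and shut (so a half turn about z gives the same grasp; the last joint's range is limited). The gripper opens to 94 mm and grips with 3 to 60 N. Pads are 16 mm wide; open, the fingers measure 119 mm over their backs; the gripper's body (75 mm by 177 mm) begins 78 mm behind the grasp point.
Start: joints at [-1.251, 0.087, 1.371, -0, 1.684, -0.103], TCP at [0.226, -0.502, 0.206] pointing down, gripper open.
Joint ranges: [-3.1, 3.1], [-0.76, 2.03], [0.27, 2.55], [-1.08, 4.22], [0.17, 2.65], [-2.57, 2.57]. Speed limits (rad/s): [2.79, 2.79, 3.14, 3.14, 3.14, 3.14].

### API

Orientations are given as [roll, pitch, yaw] about the fixed x, y, z axes, in that order (R = Rz(yaw) Ry(pitch) Rx(roll)).
In Python, from bench import get_obs, snapshot, ticket gives the robot as it stands.
- The arm moves only by the shell command python3 -m creep 'ROWS' [OPENING]. ROWS is JSON, a list that holds one entry, the list of rows, each a list of 4 numbers: the shift along the tool's x, y, z in mm, then the turn about the tool's z in degrees. A call has 1 to 8 rows; each row shifts and turns the commanded pose from where the row before left it, along the tool's axes as they then stand; what a row does not reach is not made up. A row lasts 1/8 s, in which the tool goes at most 62.5 mm and 10.7 degrees, less where a joint would pass 70% of its speed; a pose out of reach is approached as far as the arm can. A call with a gripper value outside its range is refused whole. OPENING is the opening, from 0 (shut) to 1 (fully open), set as the call begins (- or left out, the last holds). The fingers move at their own pace and stop on an object; the grip force is fixed at half the most. Time passes only in rows, so rows that do not move let the fingers close. It gives the time, the measured TCP pose, the force and the opening at its end, in the units of the state.
- get_obs(): the state, without advancing time (a new reading comes with each control period).
- snapshot(name): name is "scene" or "top"; returns a dict with "color" (400x640x3 uint8, red, green, blue), "depth" (400x640 float32, m along the optical axis (not along the pixel's ray), 0 where there is no reading), "fx", "fy", "cx", "cy" (pixels), "distortion" ([k1, k2, p1, p2, k3] as OpenCV has them; the pictures are not rectified), "extrinsics" (4x4, takes a point from world to camera coordinates). Camera axes: x right, y down, z forward; pixel columns grow to the right and rows downward; lengths in m; the calibration is good to about 2 mm. A picture is of the moment at which its call begins.
- ticket.close_job(): hands the job in, once; it reports no verdict.
The state is a dict: "time": time; "joint_positions": joint angles; "qvel": joint speeds; "joint_torque": joint torques, N m; "tool_pos": TCP position; "ee_rot": TCP orientation; "wrist_force": force on the tool from outside, world axes, zero at the start; "wrist_torque": the same for the moment, N m; "width": finger opening in m.
Only numpy, scipy, OpenCV 4.12 (cv2) and the standard library are available. Lean on these libraries where they do the work, as an engineer would, in place of code of your own. Each camera call takes 0.05 s, during which the arm holds its last target. There are 200 camera calls.

### The job

Load the milling jar with the red lid: lift it out of the blue carrier and lay it gently on its side along the two rubber rollers of the jar mill, between the end plates, with its lid pointing either way. Then put the mill into slow forward: bring the gear lever across neutral into the left-hand lane of its gate (the lane nearer the rollers) and push it fully forward, away from you, to the end of the lane. Leave the other jars and everything else on the bench where they stand.

Things in the scene. Friction and masses are not known exactly. Their poses are not given: they have to be found in the camera images.
- jar_red: The jar to load: steel, 116 mm tall, 52 mm diameter, 0.5 to 0.75 kg, centre of mass about 50 mm above its base. Ribbed red screw lid, 52 mm diameter, from z 86 to 116 mm. Origin at the centre of its base, z along its axis towards the lid. Starts upright in one of the carrier's cells, base 5 mm above the bench, top 36 mm above the carrier's rim: only the lid can be gripped there.
- jar_red_mid (a point): Middle of the red-lidded jar: on its axis, 58 mm from its base. Two black rubber rings round the jar stand 0.7 mm proud (53.4 mm diameter), 12 to 22 and 70 to 80 mm from its base.
- jar_white: Same steel jar as jar_red (52 mm diameter, 116 mm tall) but with a white lid; origin at the centre of its base, z towards the lid. Stands in the carrier; leave it there.
- jar_green: Same steel jar as jar_red (52 mm diameter, 116 mm tall) but with a green lid; origin at the centre of its base, z towards the lid. Stands in the carrier; leave it there.
- carrier: Blue open box holding the three jars upright, fixed: 245 mm along its x, 75 mm along its y, 85 mm high, walls and floor 5 mm; two dividers make three cells in a row along x, centres 78 mm apart, each 75 by 65 mm inside. Origin at the centre of its underside, on the bench.
- mill: White jar mill, fixed: 260 mm along its x, 440 mm along its y, deck 90 mm above the bench. Origin: centre of its underside; x points forward, away from the operator, y to the operator's left. Left part: two rollers along y between blue end plates (130 mm in x, tops at 135 mm, inner faces at y -70 and +200 mm). Right part: gearbox, 200 mm in x, y -214 to -89 mm, 155 mm high, gear gate on top.
- roller_mid (a point): Midway between the rollers at the height of their axes (118 mm above the bench), at mid length; axes as the mill's. Black rubber rollers: diameter 35 mm, axes at x -22 and +22 mm from here, length 260 mm (y -130 to +130), tops at 135.5 mm; they turn stiffly. A jar lying in the groove between them rests stably on its rubber rings, its axis 38 mm above this point.
- shift_pivot (a point): Pivot of the gear lever, inside the gearbox, 80 mm above the bench; axes as the mill's. The gate plate's top is 80 mm above it. With c = shift_cross, f = shift_fore the knob lies at 190 mm x (sin f, cos f sin c, cos f cos c) from here.
- shift_knob (a point): Centre of the lever's red ball knob (diameter 34 mm) on a 10 mm steel stem, 190 mm from the pivot, about 270 mm above the bench; 110 mm of lever stand clear above the gate plate.
- shift_cross (a joint): Sideways tilt of the gear lever, rad: 0 upright, positive to the mill's +y (left), range -0.2 to 0.2. H-shaped gate: two lanes along x, left at +0.2, right at -0.2, joined by the neutral slot across at shift_fore 0; the slots leave about 0.045 rad of play either way. The lever starts somewhere in the neutral slot. About 1 N at the knob moves it; it stays where left.
- shift_fore (a joint): Fore-and-aft tilt of the gear lever, rad: 0 neutral, positive forward (mill's +x, away from the operator), range -0.24 to 0.24; it leaves neutral only in the left or right lane. Slow forward: shift_cross near +0.2, shift_fore near +0.24, where it stops. About 1.5 N at the knob moves it; it stays where left.
- amber_bottle: Amber reagent bottle, 64 mm diameter, 150 mm tall, origin at its base centre. Bystander.
- beaker: Clear beaker, 70 mm diameter, 90 mm tall, origin at its base centre. Bystander.
- sieve: Brass laboratory sieve, 100 mm diameter, 45 mm tall, origin at its base centre. Bystander.
- slide_box: Blue box for slides with a grey lid, 100 by 170 by 31 mm, origin at its base centre. Bystander.
- spanner: Open-ended spanner, 170 mm long, lying on the bench at the robot's near left. Bystander.
- media_tub: White tub of milling balls, 80 mm diameter, 85 mm tall, origin at its base centre, to the right of the mill. Bystander.
Mind the look-alikes: they are no part of the job. Leave any purple look-alike of the jar_red alone.

How it is judged:
By the outcome, as a careful person would: the job done as asked, in the order asked, and still so for the second after the job is handed in, with the robot touching nothing.
It also fails if it takes over 59 s, if anything falls off the work surface, if the arm or the gripper's body presses on something with over 40 N, if the wrist force passes 120 N, or if a joint passes its speed limit or range.

## Working session

There is one attempt and no reset: what is moved stays moved. The work goes in short steps, Python scripts to look and compute and a shell command to move; the robot and the scene stay as the last step left them, time stands still between calls to the robot, and variables do not carry over. Pictures are saved under pics/ and viewed, on a budget of 10 in all, crops included, one or two more only if the job needs it, and the job is handed in when it is done.

```bash
ls; mkdir -p pics
cat > h.py <<'E'
import numpy as np, cv2, json
from bench import get_obs, snapshot
def snap(n, save=None):
    s=snapshot(n)
    if save: cv2.imwrite('pics/'+save, s['color'][:,:,::-1])
    return s
def K(s): return np.array([[s['fx'],0,s['cx']],[0,s['fy'],s['cy']],[0,0,1.]])
def cloud(s):
    h,w=s['depth'].shape
    u,v=np.meshgrid(np.arange(w),np.arange(h))
    p=cv2.undistortPoints(np.stack([u,v],-1).reshape(-1,1,2).astype(np.float64),K(s),np.array(s['distortion'])).reshape(h,w,2)
    d=s['depth']; P=np.dstack([p[...,0]*d,p[...,1]*d,d])
    E=np.array(s['extrinsics']); W=(P-E[:3,3])@E[:3,:3]
    W[d==0]=np.nan
    return W
def ray(s,uv,z):
    uv=np.array(uv,float).reshape(-1,1,2)
    p=cv2.undistortPoints(uv,K(s),np.array(s['distortion'])).reshape(-1,2)
    E=np.array(s['extrinsics']); R=E[:3,:3]; c=-R.T@E[:3,3]
    d=np.c_[p,np.ones(len(p))]@R
    return c+d*((z-c[2])/d[:,2])[:,None]
def st():
    o=get_obs(); print({k:np.round(o[k],4).tolist() for k in ('time','joint_positions','tool_pos','ee_rot','wrist_force','width')})
E
python3 - <<'E'
from h import *
import pickle
S={n:snap(n,n+'0.png') for n in('scene','top')}
pickle.dump(S,open('s0.pkl','wb'))
st()
for n in S:
    E=np.array(S[n]['extrinsics']); print(n,-E[:3,:3].T@E[:3,3],E[:3,:3].round(2).tolist(),S[n]['fx'])
E
```

```text
pics
{'time': 0.1, 'joint_positions': [-1.2511, 0.0879, 1.3721, 0.0, 1.6836, -0.1031], 'tool_pos': [0.2255, -0.5011, 0.2044], 'ee_rot': [-3.1396, -0.0002, 0.4228], 'wrist_force': [-0.0813, -0.6483, 0.4323], 'width': 0.0939}
scene [ 1.05708739 -0.87210333  1.34095963] [[0.86, 0.51, -0.01], [0.38, -0.67, -0.64], [-0.33, 0.55, -0.77]] 429.0693359330988
top [ 0.29126991 -0.05979165  2.09565348] [[-0.0, -1.0, -0.0], [-0.99, 0.0, -0.14], [0.14, -0.0, -0.99]] 513.501137346787
```

View pics/top0.png

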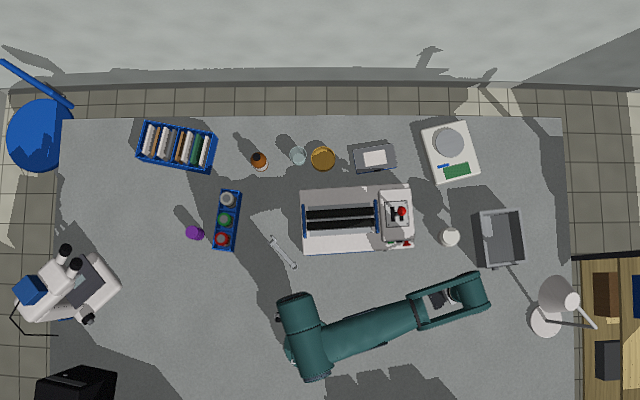

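View pics/scene0.png

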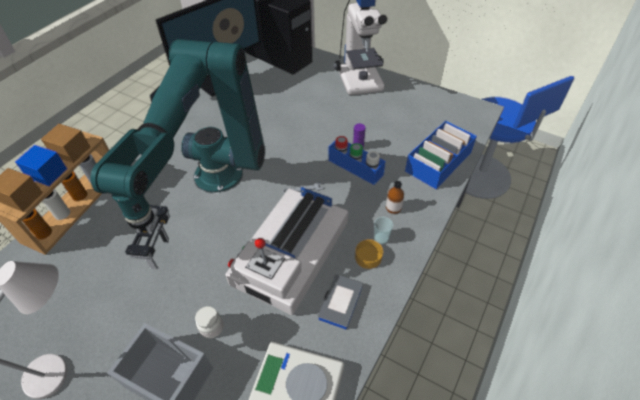

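The top view shows the carrier near (226,220), holding a red lid (222,239), a green lid (224,219) and a white lid (227,199). A purple look-alike stands outside it at (195,232). The rollers are at (340,217) and the red knob at (402,211). The other red items are the gearbox parts at (405,244). The lid at (222,239) is the target, since it is red and in a carrier cell. I'll confirm it in a crop and measure.

Run:
```python
from h import *
import pickle
S=pickle.load(open('s0.pkl','rb'))
t=S['top']; c=t['color']
a=cv2.resize(c[180:260,170:260],None,fx=4.4,fy=4.4,interpolation=cv2.INTER_CUBIC)
b=cv2.resize(c[180:260,290:420],None,fx=3,fy=4.4*1,interpolation=cv2.INTER_CUBIC)
b=cv2.resize(c[180:260,290:380+40],(390,352),interpolation=cv2.INTER_CUBIC)
cv2.imwrite('pics/crop0.png',np.hstack([a,b])[:,:,::-1])
for n in S:
    s=S[n]; W=cloud(s); hsv=cv2.cvtColor(s['color'],cv2.COLOR_RGB2HSV); H,Sa,V=cv2.split(hsv)
    red=(((H<6)|(H>174))&(Sa>150)&(V>60)).astype(np.uint8)
    pur=((H>130)&(H<160)&(Sa>120)).astype(np.uint8)
    grn=((H>45)&(H<85)&(Sa>100)).astype(np.uint8)
    blu=((H>100)&(H<125)&(Sa>150)).astype(np.uint8)
    for nm,m in(('red',red),('pur',pur),('grn',grn),('blu',blu)):
        k,L,stt,ce=cv2.connectedComponentsWithStats(m)
        for i in range(1,k):
            if stt[i,4]<12: continue
            w=W[L==i]; w=w[~np.isnan(w[:,0])]
            if len(w)<5: continue
            hi=np.percentile(w[:,2],90); wt=w[w[:,2]>hi-.012]
            print(n,nm,ce[i].round(1),stt[i].tolist(),'med',np.median(w,0).round(3),'ztop',hi.round(3),'topc',((wt.min(0)+wt.max(0))/2).round(3),np.ptp(wt,axis=0).round(3))
```

```text
scene red [341.  144.1] [336, 141, 11, 7, 53] med [0.431 0.321 0.115] ztop 0.124 topc [0.424 0.327 0.12 ] [0.047 0.034 0.016]
scene red [259.2 242.9] [255, 239, 9, 9, 65] med [ 0.513 -0.345  0.281] ztop 0.286 topc [ 0.511 -0.342  0.283] [0.032 0.022 0.017]
scene pur [358.6 133.1] [354, 124, 11, 20, 178] med [0.451 0.44  0.1  ] ztop 0.119 topc [0.448 0.45  0.116] [0.042 0.052 0.018]
scene grn [356.1 151.1] [350, 145, 13, 11, 79] med [0.506 0.313 0.115] ztop 0.122 topc [0.496 0.324 0.119] [0.046 0.04  0.017]
scene grn [431.1 156.6] [419, 148, 25, 19, 142] med [0.784 0.456 0.1  ] ztop 0.111 topc [0.782 0.456 0.109] [0.114 0.037 0.02 ]
scene grn [269.1 373.9] [257, 356, 25, 37, 498] med [ 0.698 -0.602  0.059] ztop 0.061 topc [ 0.697 -0.6    0.059] [0.063 0.108 0.014]
scene blu [360.9   1.9] [357, 0, 10, 6, 26] med [0.22  0.876 0.451] ztop 0.461 topc [0.22  0.877 0.457] [0.044 0.024 0.017]
scene blu [518.5 115.8] [487, 77, 86, 65, 1622] med [ 1.035  1.23  -0.226] ztop 0.1 topc [1.119 1.236 0.103] [0.172 0.294 0.029]
scene blu [429.7 136.7] [426, 132, 9, 8, 19] med [0.73  0.583 0.091] ztop
[... 2164 characters left out ...]
0.318 0.056] ztop 0.087 topc [0.499 0.333 0.088] [0.245 0.1   0.026]
top blu [375.9 216.5] [374, 200, 5, 33, 79] med [ 0.501 -0.258  0.136] ztop 0.143 topc [ 0.505 -0.259  0.139] [0.124 0.014 0.017]
top blu [303.4 221.2] [302, 204, 4, 34, 81] med [0.487 0.022 0.136] ztop 0.142 topc [0.489 0.02  0.139] [0.127 0.012 0.018]
top blu [ 29.4 289.7] [12, 275, 36, 30, 700] med [0.223 0.907 0.495] ztop 0.502 topc [0.224 0.918 0.499] [0.095 0.101 0.018]
top blu [636. 295.] [632, 275, 8, 43, 296] med [ 0.162 -1.509 -0.17 ] ztop -0.148 topc [ 0.157 -1.508 -0.143] [0.194 0.021 0.033]
top blu [ 65.2 318.7] [58, 317, 15, 4, 18] med [0.097 0.973 0.102] ztop 0.156 topc [0.095 0.973 0.157] [0.    0.009 0.001]
```

View pics/crop0.png

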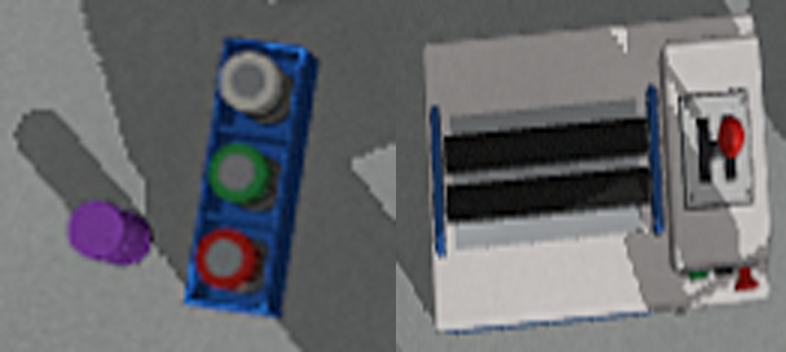

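The crop confirms the choice. The red lid is in the carrier's nearest cell and the purple jar stands outside it. The knob (401,211) sits in the neutral slot, between the lanes at columns 393 and 401. Next I'll cast rays onto known heights.

Run:
```python
from h import *
import pickle
S=pickle.load(open('s0.pkl','rb'))
t,sc=S['top'],S['scene']
def comp(s,f,uv):
    H,Sa,V=[a.astype(int) for a in cv2.split(cv2.cvtColor(s['color'],cv2.COLOR_RGB2HSV))]
    m=f(H,Sa,V).astype(np.uint8); k,L,q,ce=cv2.connectedComponentsWithStats(m)
    i=1+np.argmin(np.hypot(*(ce[1:]-uv).T)); return L==i
red=lambda H,S,V:((H<8)|(H>172))&(S>110)
def cen(s,m):
    c,_=cv2.findContours(m.astype(np.uint8),cv2.RETR_EXTERNAL,cv2.CHAIN_APPROX_NONE); c=max(c,key=len)
    return cv2.minEnclosingCircle(c)
for n,s,u in(('top',t,(401,211)),('scene',sc,(259,243))):
    c=cen(s,comp(s,red,u)); print('knob',n,c,ray(s,[c[0]],.27).round(4))
# lid grey disc / lid
for n,s,u in(('top',t,(222,239)),('scene',sc,(341,144))):
    m=comp(s,red,u); c=cen(s,m); print('lid',n,c,ray(s,[c[0]],.112).round(4))
W=cloud(t)
# blue plates: ray at z=.135
blu=lambda H,S,V:(H>98)&(H<128)&(S>110)
P=[]
for u in((376,216),(303,221)):
    m=comp(t,blu,u); c=cv2.minAreaRect(np.argwhere(m)[:,::-1].astype(np.float32)); p=ray(t,[c[0]],.132)[0]; P.append(p); print('plate',c,p.round(4))
d=P[1]-P[0]; yaw=np.arctan2(-d[0],d[1]); print('yaw',yaw,np.linalg.norm(d),'mid',(P[0]+P[1])/2)
# rollers black
blk=lambda H,S,V:V<45
g=t['color'].max(2)
for vr in ((200,217),(217,235)):
    pass
m=(g<50); m[:198]=0;m[238:]=0;m[:,:300]=0;m[:,415:]=0
k,L,q,ce=cv2.connectedComponentsWithStats(m.astype(np.uint8))
for i in range(1,k):
    if q[i,4]>8:
        r=cv2.minAreaRect(np.argwhere(L==i)[:,::-1].astype(np.float32)); print('blk',r,q[i].tolist(),ray(t,[r[0]],.133 if q[i,4]>100 else .16).round(4))
# carrier
m=comp(t,blu,(228,220)); r=cv2.minAreaRect(np.argwhere(m)[:,::-1].astype(np.float32)); print('car',r,ray(t,[r[0]],.07).round(3))
```

```text
knob top ((401.0, 210.55555725097656), 4.555654048919678) [[ 0.5099 -0.3352  0.27  ]]
knob scene ((259.25, 242.75), 5.062214374542236) [[ 0.5062 -0.3378  0.27  ]]
lid top ((221.2608642578125, 238.6086883544922), 7.226524353027344) [[0.4204 0.341  0.112 ]]
lid scene ((341.33099365234375, 142.1901397705078), 6.026264190673828) [[0.4231 0.3355 0.112 ]]
plate ((376.0787353515625, 215.995849609375), (32.1660041809082, 3.311206579208374), 86.98721313476562) [ 0.5056 -0.2591  0.132 ]
plate ((303.5000305175781, 220.5), (33.11922073364258, 2.818657159805298), 86.633544921875) [0.4889 0.0203 0.132 ]
yaw 0.05983196444380095 0.2798562682858781 mid [ 0.49726203 -0.11939316  0.132     ]
blk ((339.5376281738281, 212.56417846679688), (8.780508041381836, 69.37931060791016), 86.18592071533203) [305, 207, 70, 13, 570] [[ 0.5192 -0.1183  0.133 ]]
blk ((393.28277587890625, 213.3931121826172), (13.287277221679688, 5.647092819213867), 85.2363510131836) [390, 207, 7, 14, 55] [[ 0.5123 -0.322   0.16  ]]
blk ((401.0, 218.0), (4.0, 2.0), 90.0) [400, 216, 3, 5, 13] [[ 0.4946 -0.3512  0.16  ]]
blk ((340.8226013183594, 223.60269165039062), (8.473928451538086, 68.17845916748047), 86.49646759033203) [307, 218, 69, 12, 547] [[ 0.4765 -0.123   0.133 ]]
car ((226.77743530273438, 219.696533203125), (21.972265243530273, 62.11536407470703), 8.746162414550781) [[0.499 0.329 0.07 ]]
```

```bash
python3 -m creep '[[[0,0,-50,0],[0,0,-50,0],[33,-43,0,0],[33,-43,0,0],[33,-43,0,0],[33,-43,0,0],[33,-43,0,0],[33,-43,0,0]]]' 1 && python3 -m creep '[[[33,-43,0,0],[33,-43,0,0],[33,-43,0,0],[33,-43,0,0],[33,-43,0,0],[33,-43,0,0],[33,-43,0,0],[33,-43,0,0]]]' && python3 -m creep '[[[0,0,0,-10],[0,0,0,-10],[0,0,0,-10],[0,0,0,-10],[0,0,0,-10],[0,0,0,-10],[0,0,0,-10],[0,0,0,-10]]]'
cat >> h.py <<'E'
def togo(x,y,z,yawdeg):
    o=get_obs(); p=np.array(o['tool_pos']); r=o['ee_rot']; w=r[2]
    d=np.array([x,y,z])-p; a=np.array([np.cos(w),np.sin(w)]); b=np.array([np.sin(w),-np.cos(w)])
    print('rows mm: x %.1f y %.1f z %.1f turn %.1f'%(1e3*d[:2]@a,1e3*d[:2]@b,-1e3*d[2],-((yawdeg-np.degrees(w)+180)%360-180)))
E
python3 -c "
from h import *
st();togo(.421,.339,.3,174)"
```

```text
time: 1.1
tool_pos: [0.3003, -0.1833, 0.305]
ee_rot: [-3.141, -0.0, 0.422]
wrist_force: [0.2, 0.0, -0.8]
width: 0.0937
time: 2.1
tool_pos: [0.3998, 0.2388, 0.305]
ee_rot: [3.141, 0.001, 0.423]
wrist_force: [0.4, 0.1, 0.1]
width: 0.0939
time: 3.1
tool_pos: [0.3998, 0.2369, 0.3048]
ee_rot: [-3.14, 0.0, 1.825]
wrist_force: [0.5, 0.9, -0.7]
width: 0.094
{'time': 3.1, 'joint_positions': [0.4129, -0.1006, 1.3622, -0.0001, 1.8812, 0.1588], 'tool_pos': [0.3998, 0.2369, 0.3048], 'ee_rot': [-3.1404, 0.0003, 1.8248], 'wrist_force': [0.4799, 0.8829, -0.6819], 'width': 0.094}
rows mm: x 93.5 y 46.2 z 4.8 turn -69.4
```

```bash
python3 -m creep '[[[47,23,0,0],[46,23,0,0],[0,0,0,-10],[0,0,0,-10],[0,0,0,-10],[0,0,0,-10],[0,0,0,-10],[0,0,0,-10]]]' && python3 -m creep '[[[0,0,40,-9.4],[0,0,40,0],[0,0,40,0],[0,0,20,0],[0,0,0,0]]]'
python3 -c "
from h import *
st();togo(.421,.339,.091,174)
s=snap('scene','s1.png');t=snap('top','t1.png')
a=cv2.resize(s['color'][80:220,270:450],(514,400));b=cv2.resize(t['color'][170:290,170:260],(300,400))
cv2.imwrite('pics/c1.png',np.hstack([a,b])[:,:,::-1])"
```

```text
time: 4.1
tool_pos: [0.4215, 0.3383, 0.3047]
ee_rot: [-3.14, -0.001, 2.872]
wrist_force: [-0.8, 0.2, -0.0]
width: 0.0939
time: 4.72
tool_pos: [0.4203, 0.3375, 0.1627]
ee_rot: [-3.138, -0.004, 3.03]
wrist_force: [0.0, -0.4, -1.0]
width: 0.0938
{'time': 4.725, 'joint_positions': [0.5714, 0.0796, 1.4636, -0.0001, 1.6042, -0.8881], 'tool_pos': [0.4203, 0.3375, 0.1627], 'ee_rot': [-3.1379, -0.0044, 3.0303], 'wrist_force': [0.0142, -0.3518, -0.9539], 'width': 0.0938}
rows mm: x -0.5 y 1.6 z 71.7 turn -0.4
```

View pics/c1.png

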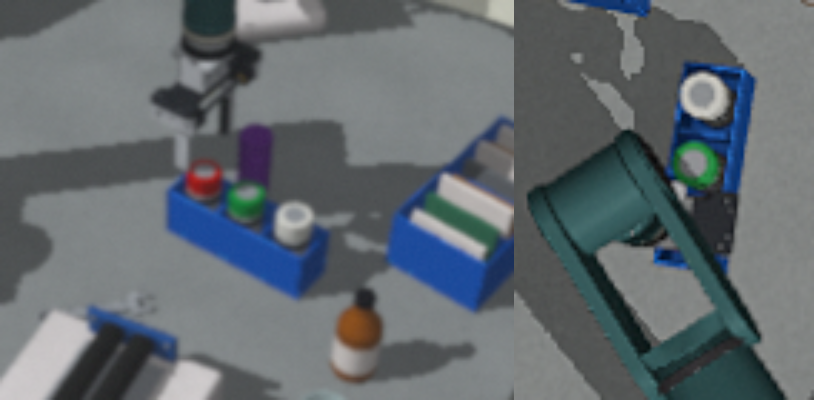

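The view shows the fingers, at (183,145) and (226,110), straddling the red lid (205,180). The purple jar (255,150) is behind and clear. I'll descend and grip.

```bash
python3 -m creep '[[[0,1,24,0],[0,0,24,0],[0,0,12,0],[0,0,10,0],[0,0,0,0]]]' && python3 -m creep '[[[0,0,0,0],[0,0,0,0],[0,0,0,0],[0,0,0,0],[0,0,0,0],[0,0,0,0],[0,0,0,0],[0,0,0,0]]]' 0
```

```text
time: 5.45
tool_pos: [0.4219, 0.3394, 0.0955]
ee_rot: [-3.141, -0.0, 3.03]
wrist_force: [-0.9, -0.3, 0.0]
width: 0.0942
time: 6.45
tool_pos: [0.422, 0.3399, 0.0957]
ee_rot: [3.141, 0.0, 3.03]
wrist_force: [0.4, 1.4, 1.1]
width: 0.0517
```

Width 51.7 mm fits the lid, but the grip is high, about 110 mm up the jar. I'll regrip 5 mm lower.

```bash
python3 -m creep '[[[0,0,0,0],[0,0,0,0],[0,0,5,0],[0,0,0,0]]]' 0.75 && python3 -m creep '[[[0,0,0,0],[0,0,0,0],[0,0,0,0],[0,0,0,0],[0,0,0,0],[0,0,0,0]]]' 0 && python3 -m creep '[[[0,0,-10,0],[0,0,-20,0],[0,0,-30,0],[0,0,-40,0],[0,0,-40,0],[0,0,-40,0],[0,0,0,0]]]'
python3 -c "
from h import *
st();togo(.5017,-.1799,.27,93.4)"
```

```text
time: 6.95
tool_pos: [0.4214, 0.3389, 0.0895]
ee_rot: [-3.14, -0.001, 3.03]
wrist_force: [0.0, 0.1, -1.0]
width: 0.0704
time: 7.7
tool_pos: [0.422, 0.3398, 0.0907]
ee_rot: [3.141, 0.0, 3.03]
wrist_force: [-0.2, 2.0, -0.2]
width: 0.0516
time: 8.57
tool_pos: [0.4229, 0.3397, 0.2737]
ee_rot: [3.138, 0.005, 3.03]
wrist_force: [0.2, -0.8, -5.6]
width: 0.0514
{'time': 8.575, 'joint_positions': [0.5727, 0.0627, 1.263, -0.0008, 1.8099, -0.8866], 'tool_pos': [0.4229, 0.3397, 0.2737], 'ee_rot': [3.1385, 0.0051, 3.0299], 'wrist_force': [0.2062, -0.8391, -5.5599], 'width': 0.0514}
rows mm: x -136.2 y -507.6 z 3.7 turn 80.2
```

```bash
python3 -m creep '[[[-6,-23,0,0],[-12,-46,0,0],[-12,-46,0,0],[-12,-46,0,0],[-12,-46,0,0],[-12,-46,0,0],[-12,-46,0,0],[-12,-46,0,0]]]' && python3 -m creep '[[[-12,-46,0,0],[-12,-46,0,0],[-12,-46,0,0],[-6,-23,0,0],[0,0,0,10],[0,0,0,10],[0,0,0,10],[0,0,0,10]]]' && python3 -m creep '[[[0,0,0,10],[0,0,0,10],[0,0,0,10],[0,0,0,10],[0,0,0,0]]]'
python3 -c "
from h import *
st();togo(.5017,-.1799,.27,93.4)
s=snap('scene');t=snap('top')
a=cv2.resize(s['color'][130:310,180:390],(467,400));b=cv2.resize(t['color'][170:290,290:420],(433,400))[:,:330]
cv2.imwrite('pics/c2.png',np.hstack([a,b])[:,:,::-1])"
```

```text
time: 9.57
tool_pos: [0.4715, -0.015, 0.2669]
ee_rot: [-3.141, -0.006, 3.03]
wrist_force: [1.5, 0.1, -5.8]
width: 0.0515
time: 10.58
tool_pos: [0.4954, -0.1778, 0.2665]
ee_rot: [-3.139, -0.006, 2.326]
wrist_force: [-0.3, -0.3, -6.4]
width: 0.0518
time: 11.2
tool_pos: [0.4956, -0.1777, 0.2672]
ee_rot: [-3.136, -0.003, 1.636]
wrist_force: [-0.4, 0.5, -6.2]
width: 0.0515
{'time': 11.2, 'joint_positions': [-0.4517, 0.0356, 1.3041, -0.0005, 1.8079, -0.517], 'tool_pos': [0.4956, -0.1777, 0.2672], 'ee_rot': [-3.1362, -0.0025, 1.6359], 'wrist_force': [-0.4185, 0.492, -6.1577], 'width': 0.0515}
rows mm: x -2.6 y 6.0 z -2.8 turn 0.3
```

View pics/c2.png

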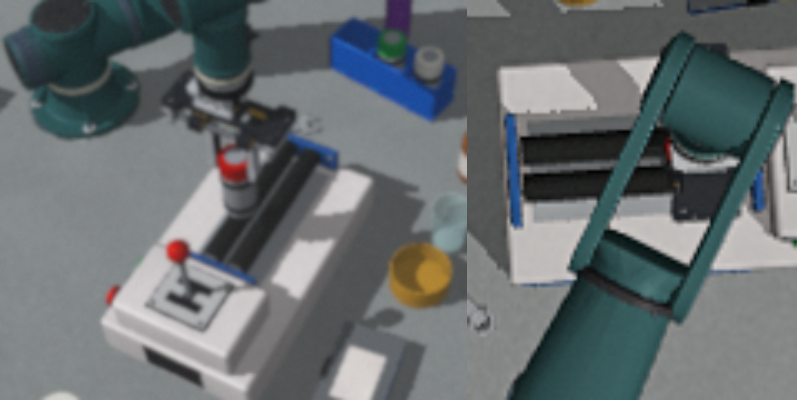

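The jar hangs straight at about (237,180) over the groove, gripped on its red lid, and the other jars are in place. Tool x is now mill +y. I'll work out the tipping arc of the grip about the base rim on the rollers.

```bash
python3 - <<'E'
import numpy as np
R=26;L=104.7;ph=np.linspace(0,np.pi/2,2001);x=R*np.sin(ph)
ok=np.abs(x-22)<17.4
s=np.where(ok,118+np.sqrt(np.maximum(17.5**2-(x-22)**2,0)),-1e3)
p=None
for t in range(0,91,6):
    th=np.radians(t); h=s+R*np.cos(ph)*np.sin(th); i=np.argmax(h) if t else np.argmin(abs(x-22))
    zb=h[i]; yb=-R*np.cos(ph[i])*np.cos(th)
    g=np.array([yb+L*np.sin(th),zb+L*np.cos(th)]); 
    print(t,'grasp y %.1f z %.1f tcp z %.1f'%(g[0],g[1],g[1]-19), '' if p is None else 'dx %.1f dz %.1f'%(g[0]-p[0],-(g[1]-p[1]))); p=g
E
python3 -m creep '[[[-3,6,15,-0.3],[0,0,15,0],[0,0,10,0],[0,0,3,0],[0,0,0,0]]]'
```

```text
0 grasp y -13.9 z 240.2 tcp z 221.2 
6 grasp y -5.8 z 241.2 tcp z 222.2 dx 8.1 dz -1.0
12 grasp y 3.8 z 241.4 tcp z 222.4 dx 9.6 dz -0.1
18 grasp y 13.9 z 240.4 tcp z 221.4 dx 10.1 dz 0.9
24 grasp y 24.2 z 238.4 tcp z 219.4 dx 10.3 dz 2.0
30 grasp y 34.4 z 235.4 tcp z 216.4 dx 10.2 dz 3.1
36 grasp y 44.5 z 231.2 tcp z 212.2 dx 10.0 dz 4.1
42 grasp y 54.1 z 226.1 tcp z 207.1 dx 9.7 dz 5.2
48 grasp y 63.3 z 219.9 tcp z 200.9 dx 9.2 dz 6.2
54 grasp y 71.8 z 212.8 tcp z 193.8 dx 8.5 dz 7.1
60 grasp y 79.6 z 204.9 tcp z 185.9 dx 7.8 dz 7.9
66 grasp y 86.6 z 196.2 tcp z 177.2 dx 7.0 dz 8.7
72 grasp y 92.7 z 186.8 tcp z 167.8 dx 6.1 dz 9.4
78 grasp y 97.8 z 176.8 tcp z 157.8 dx 5.1 dz 10.0
84 grasp y 101.8 z 166.3 tcp z 147.3 dx 4.0 dz 10.5
90 grasp y 104.7 z 155.5 tcp z 136.5 dx 2.9 dz 10.8
time: 11.92
tool_pos: [0.503, -0.1807, 0.2274]
ee_rot: [-3.142, 0.0, 1.639]
wrist_force: [0.7, 0.2, -5.7]
width: 0.0516
```

```bash
python3 -m creep '[[[0,0,3,0],[0,0,2,0],[0,0,1,0],[0,0,0,0]]]' && python3 -m creep '[[[0,0,1,0],[0,0,0,0]]]' && python3 -m creep '[[[0,0,1,0],[0,0,0,0]]]'
```

```text
time: 12.42
tool_pos: [0.503, -0.1807, 0.2214]
ee_rot: [-3.142, 0.0, 1.639]
wrist_force: [1.1, 0.2, -6.2]
width: 0.0513
time: 12.68
tool_pos: [0.5031, -0.1808, 0.2211]
ee_rot: [3.141, 0.001, 1.639]
wrist_force: [0.1, 0.2, -3.4]
width: 0.0515
time: 12.92
tool_pos: [0.5032, -0.1809, 0.2209]
ee_rot: [3.14, 0.001, 1.639]
wrist_force: [-2.4, 0.1, 2.5]
width: 0.0517
```

Contact came at TCP z 0.221, as predicted. I'll start tipping.

```bash
python3 -m creep '[[[4,0,0,0],[4,0,0,0],[5,0,0,0],[5,0,0,0],[0,0,0,0]]]' && python3 -m creep '[[[5,0,0,0],[5,0,1,0],[5,0,1,0],[5,0,1,0],[0,0,0,0]]]'
python3 -c "
from h import *
st()
s=snap('scene');a=cv2.resize(s['color'][180:250,220:320],(800,560),interpolation=cv2.INTER_CUBIC)
cv2.imwrite('pics/c3.png',a[:,:,::-1])"
```

```text
time: 13.55
tool_pos: [0.5023, -0.1636, 0.2214]
ee_rot: [3.139, 0.004, 1.639]
wrist_force: [-2.5, -3.7, 7.0]
width: 0.0515
time: 14.18
tool_pos: [0.5007, -0.143, 0.2194]
ee_rot: [3.138, 0.003, 1.639]
wrist_force: [-3.7, -2.8, 10.2]
width: 0.0519
{'time': 14.175, 'joint_positions': [-0.3864, 0.0164, 1.4173, -0.001, 1.7039, -0.455], 'tool_pos': [0.5007, -0.143, 0.2194], 'ee_rot': [3.1385, 0.0026, 1.6393], 'wrist_force': [-3.7073, -2.82, 10.2026], 'width': 0.0519}
```

View pics/c3.png

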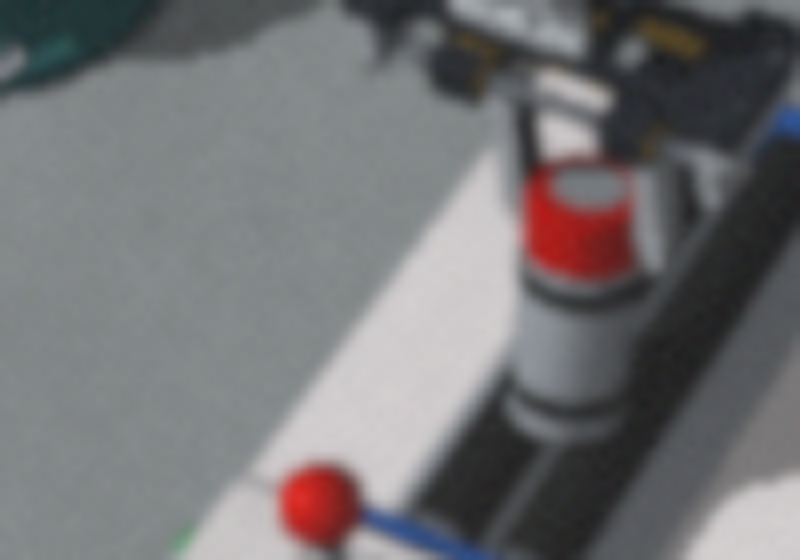

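The lid (580,220) is gripped with the base near (567,420) in the groove. I'll check numerically whether it is tilting or sliding.

Run:
```python
from h import *
s=snap('scene'); E=np.array(s['extrinsics'])
def pr(P): return (cv2.projectPoints(np.array(P,float),cv2.Rodrigues(E[:3,:3])[0],E[:3,3],K(s),np.array(s['distortion']))[0].reshape(-1,2)-[220,180])*8
yh=np.array([-.06,.998,0]); zh=np.array([0,0,1.])
o=get_obs(); g=np.array(o['tool_pos'])+[0,0,.019]
for t in (0,12,24):
    th=np.radians(t); a=yh*np.sin(th)+zh*np.cos(th)
    print(t,[pr([g-a*d]).round(0)[0].tolist() for d in (-.0113,.0187,.030,.088,.1047)])
```

```text
0 [[585.0, 188.0], [589.0, 234.0], [591.0, 251.0], [599.0, 334.0], [602.0, 357.0]]
12 [[588.0, 185.0], [585.0, 240.0], [584.0, 260.0], [578.0, 361.0], [577.0, 390.0]]
24 [[590.0, 182.0], [580.0, 244.0], [576.0, 267.0], [557.0, 383.0], [552.0, 415.0]]
```

Lid top at (590,187) and base centre near (565,408) match a tilt of about 20°, so the jar is tipping and not sliding. I'll carry on along the arc.

```bash
python3 -m creep '[[[10,0,2,0],[10,0,3,0],[10,0,4,0],[10,0,5,0],[0,0,0,0]]]' && python3 -m creep '[[[9,0,6,0],[8,0,7,0],[8,0,8,0],[0,0,0,0]]]'
python3 - <<'E'
from h import *
st()
s=snap('scene'); E=np.array(s['extrinsics'])
def pr(P): return (cv2.projectPoints(np.array(P,float),cv2.Rodrigues(E[:3,:3])[0],E[:3,3],K(s),np.array(s['distortion']))[0].reshape(-1,2)-[220,180])*8
yh=np.array([-.06,.998,0]); zh=np.array([0,0,1.])
o=get_obs(); g=np.array(o['tool_pos'])+[0,0,.019]
for t in (45,60,75):
    th=np.radians(t); a=yh*np.sin(th)+zh*np.cos(th)
    print(t,[pr([g-a*d]).round(0)[0].tolist() for d in (-.0113,.0187,.030,.088,.1047)])
a=cv2.resize(s['color'][180:250,220:320],(800,560),interpolation=cv2.INTER_CUBIC)
cv2.imwrite('pics/c4.png',a[:,:,::-1])
E
```

```text
time: 14.9
tool_pos: [0.4975, -0.1002, 0.2033]
ee_rot: [3.141, -0.004, 1.642]
wrist_force: [-2.4, 2.6, 6.4]
width: 0.0512
time: 15.4
tool_pos: [0.4951, -0.0754, 0.1805]
ee_rot: [-3.14, -0.004, 1.641]
wrist_force: [-2.3, 4.6, 3.2]
width: 0.0516
{'time': 15.4, 'joint_positions': [-0.2668, -0.014, 1.5247, 0.0033, 1.6343, -0.3369], 'tool_pos': [0.4951, -0.0754, 0.1805], 'ee_rot': [-3.1395, -0.0042, 1.6411], 'wrist_force': [-2.259, 4.5633, 3.195], 'width': 0.0516}
45 [[673.0, 130.0], [652.0, 195.0], [644.0, 219.0], [604.0, 342.0], [592.0, 378.0]]
60 [[675.0, 131.0], [648.0, 194.0], [638.0, 217.0], [586.0, 340.0], [570.0, 375.0]]
75 [[677.0, 133.0], [646.0, 190.0], [634.0, 212.0], [572.0, 324.0], [554.0, 357.0]]
```

View pics/c4.png

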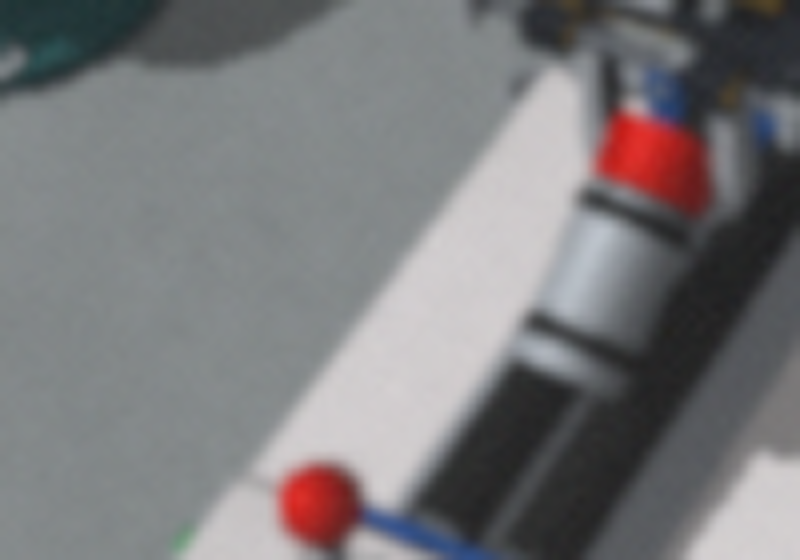

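The jar leans about 65°, with its base ring at (580,345) and its lid at (655,165), and the base is staying in the groove. I'll continue down to near horizontal.

```bash
python3 -m creep '[[[6,-1,8,0],[6,0,9,0],[5,0,10,0],[4,0,8,0],[0,0,0,0]]]' && python3 -m creep '[[[2,0,3,0],[1,0,2,0],[0,0,0,0]]]'; python3 -c "
from h import *
st()"
```

```text
time: 16.08
tool_pos: [0.4928, -0.057, 0.1448]
ee_rot: [-3.139, -0.0, 1.64]
wrist_force: [-1.4, 2.4, -1.6]
width: 0.0512
time: 16.45
tool_pos: [0.4932, -0.0551, 0.1413]
ee_rot: [-3.141, 0.002, 1.638]
wrist_force: [-1.3, -2.5, -2.3]
width: 0.0514
{'time': 16.45, 'joint_positions': [-0.2242, -0.0107, 1.5995, -0.0018, 1.5527, -0.2919], 'tool_pos': [0.4932, -0.0551, 0.1413], 'ee_rot': [-3.1412, 0.0017, 1.6385], 'wrist_force': [-1.3493, -2.4635, -2.2563], 'width': 0.0514}
```

```bash
python3 -m creep '[[[1,0,2,0],[0,0,0,0]]]' && python3 -m creep '[[[0.5,0,1.5,0],[0,0,0,0]]]'
python3 - <<'E'
from h import *
st()
s=snap('scene')
a=cv2.resize(s['color'][170:240,220:320],(800,560),interpolation=cv2.INTER_CUBIC)
cv2.imwrite('pics/c5.png',a[:,:,::-1])
E
```

```text
time: 16.7
tool_pos: [0.4933, -0.0533, 0.1394]
ee_rot: [3.142, 0.0, 1.639]
wrist_force: [-0.9, -2.1, -1.2]
width: 0.0513
time: 16.95
tool_pos: [0.4933, -0.0526, 0.1379]
ee_rot: [3.141, 0.0, 1.639]
wrist_force: [-1.0, -2.6, -2.1]
width: 0.0515
{'time': 16.95, 'joint_positions': [-0.2205, -0.0098, 1.6053, -0.0002, 1.5458, -0.2891], 'tool_pos': [0.4933, -0.0526, 0.1379], 'ee_rot': [3.1414, 0.0002, 1.6394], 'wrist_force': [-1.0143, -2.602, -2.1349], 'width': 0.0515}
```

View pics/c5.png

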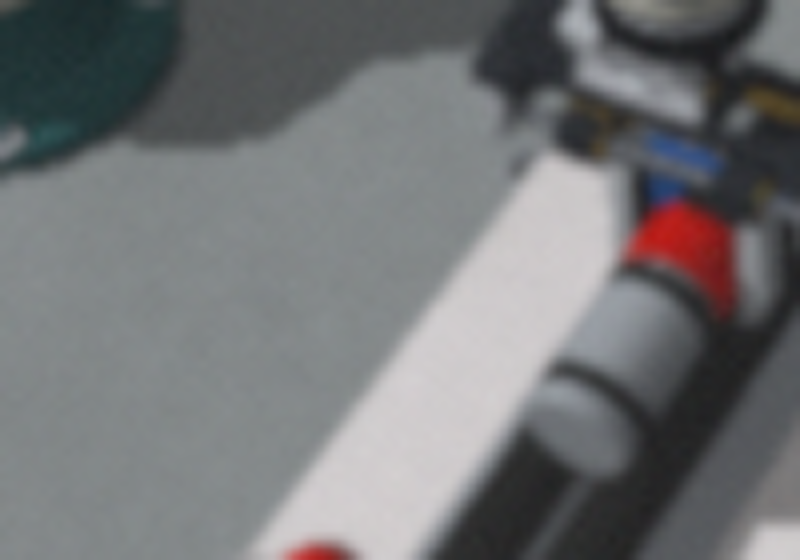

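The jar lies practically level in the groove, with its base at (590,430) and its lid at (690,250). I'll go 1 mm lower, release and rise straight up.

```bash
python3 -m creep '[[[0,0,0.7,0],[0,0,0,0]]]' && python3 -m creep '[[[0,0,0,0],[0,0,0,0],[0,0,0,0],[0,0,0,0]]]' 0.8 && python3 -m creep '[[[0,0,-20,0],[0,0,-40,0],[0,0,-60,0],[0,0,-60,0],[0,0,0,0]]]'
python3 - <<'E'
from h import *
st()
s=snap('scene');a=cv2.resize(s['color'][160:260,230:350],(672,560),interpolation=cv2.INTER_CUBIC)
cv2.imwrite('pics/c6.png',a[:,:,::-1])
W=cloud(s)
hsv=cv2.cvtColor(s['color'],cv2.COLOR_RGB2HSV); H,S,V=cv2.split(hsv)
m=((H<8)|(H>172))&(S>110); k,L,q,ce=cv2.connectedComponentsWithStats(m.astype(np.uint8))
for i in range(1,k):
    if q[i,4]>25: print(ce[i].round(1),q[i,4],np.nanmedian(W[L==i],0).round(4),'top',np.nanpercentile(W[L==i][:,2],95).round(3))
from h import togo
togo(.509,-.336,.325,93.4)
E
```

```text
time: 17.25
tool_pos: [0.4933, -0.0524, 0.1373]
ee_rot: [3.141, -0.0, 1.64]
wrist_force: [-0.6, -1.8, -1.6]
width: 0.0512
time: 17.75
tool_pos: [0.4934, -0.0525, 0.1374]
ee_rot: [3.141, -0.0, 1.639]
wrist_force: [-0.5, -0.3, -0.8]
width: 0.0754
time: 18.38
tool_pos: [0.4952, -0.0529, 0.3239]
ee_rot: [3.13, 0.003, 1.639]
wrist_force: [0.6, -0.1, -0.6]
width: 0.0752
{'time': 18.375, 'joint_positions': [-0.2205, -0.0317, 1.2597, 0.0002, 1.901, -0.2891], 'tool_pos': [0.4952, -0.0529, 0.3239], 'ee_rot': [3.1295, 0.0034, 1.6394], 'wrist_force': [0.5875, -0.1465, -0.5955], 'width': 0.0752}
[307.2 201.5] 117 [ 0.5011 -0.0591  0.1758] top 0.184
[259.3 242.7] 73 [ 0.5124 -0.343   0.2805] top 0.288
rows mm: x -283.6 y -4.7 z -4.7 turn 0.5
```

View pics/c6.png

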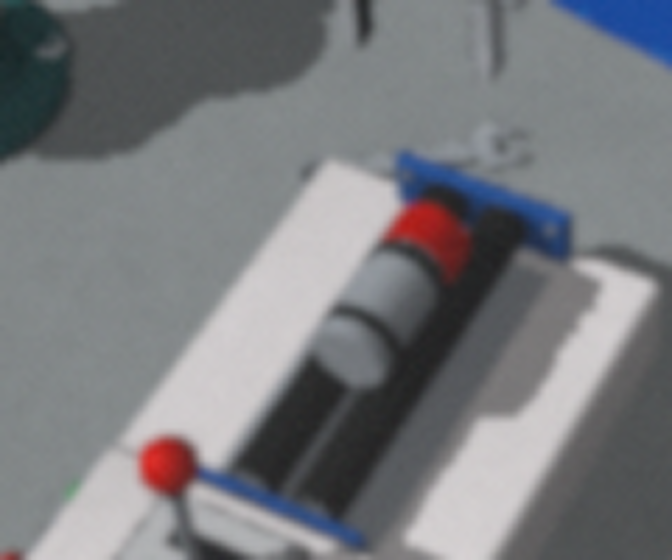

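The red jar lies in the groove between the blue end plates, lid at (430,235) and base at (355,360). Its top is at about 0.184 m, against 0.182 expected. On to the lever knob (166,465).

```bash
python3 -m creep '[[[-30,0,-2,0],[-50,0,-3,0],[-55,0,0,0],[-55,0,0,0],[-50,-2,0,0],[-30,-2,0,0],[-10,0,0,0],[0,0,0,0]]]'; python3 -c "
from h import *
st();togo(.509,-.336,.25,93.4)"
```

```text
time: 19.42
tool_pos: [0.5082, -0.3319, 0.3207]
ee_rot: [-3.14, -0.002, 1.639]
wrist_force: [-0.1, 0.8, -0.5]
width: 0.0749
{'time': 19.425, 'joint_positions': [-0.6721, 0.2293, 0.9822, 0.0005, 1.933, -0.7402], 'tool_pos': [0.5082, -0.3319, 0.3207], 'ee_rot': [-3.1397, -0.0023, 1.6391], 'wrist_force': [-0.0803, 0.7773, -0.4593], 'width': 0.0749}
rows mm: x -4.2 y 0.5 z 70.7 turn 0.5
```

```bash
python3 -m creep '[[[-4,0,10,0],[0,0,20,0],[0,0,20,0],[0,0,20,0],[0,0,0,0]]]' && python3 -m creep '[[[0,0,0,0],[0,0,0,0],[0,0,0,0],[0,0,0,0],[0,0,0,0],[0,0,0,0]]]' 0; python3 -c "
from h import *
st()"
```

```text
time: 20.05
tool_pos: [0.5081, -0.3344, 0.2499]
ee_rot: [-3.138, -0.003, 1.641]
wrist_force: [-0.3, 0.1, 0.9]
width: 0.0753
time: 20.8
tool_pos: [0.5085, -0.3363, 0.2526]
ee_rot: [-3.141, 0.0, 1.639]
wrist_force: [-1.3, -0.2, 1.3]
width: 0.0326
{'time': 20.8, 'joint_positions': [-0.6771, 0.2184, 1.1295, -0.0004, 1.7936, -0.7455], 'tool_pos': [0.5085, -0.3363, 0.2526], 'ee_rot': [-3.1414, 0.0004, 1.639], 'wrist_force': [-1.3446, -0.2009, 1.2909], 'width': 0.0326}
```

Gripped on the knob, width 32.6 mm. Next I'll go left across neutral.

```bash
python3 -m creep '[[[8,0,0,0],[8,0,0.5,0],[8,0,1,0],[6,0,1,0],[0,0,0,0]]]' && python3 -m creep '[[[4,0,1,0],[2,0,0.5,0],[0,0,0,0]]]'
```

```text
time: 21.42
tool_pos: [0.5067, -0.3054, 0.2503]
ee_rot: [3.141, 0.0, 1.64]
wrist_force: [-1.4, 1.1, 4.2]
width: 0.0326
time: 21.8
tool_pos: [0.5064, -0.3003, 0.2493]
ee_rot: [3.14, 0.001, 1.639]
wrist_force: [-1.7, -0.6, 5.9]
width: 0.0329
```

```bash
python3 -m creep '[[[2,0,-1,0],[0,0,0,0]]]' && python3 -m creep '[[[2,0,0,0],[0,0,0,0]]]'
```

```text
time: 22.05
tool_pos: [0.5061, -0.2982, 0.249]
ee_rot: [3.142, -0.0, 1.639]
wrist_force: [0.2, -1.6, 2.2]
width: 0.0327
time: 22.3
tool_pos: [0.5058, -0.2961, 0.2487]
ee_rot: [-3.141, -0.001, 1.639]
wrist_force: [-0.5, -0.8, 0.3]
width: 0.0326
```

Knob travel of 40 mm and a 3.9 mm drop fit c ≈ 0.2. Now forward.

```bash
python3 -m creep '[[[0,6,0,0],[0,8,0.5,0],[0,8,1,0],[0,0,0,0]]]' && python3 -m creep '[[[0,8,1,0],[-0.5,8,1.5,0],[-0.5,5,1,0],[0,0,0,0]]]'
```

```text
time: 22.8
tool_pos: [0.5291, -0.2945, 0.2471]
ee_rot: [3.141, -0.001, 1.64]
wrist_force: [-1.4, -0.4, -1.1]
width: 0.0328
time: 23.3
tool_pos: [0.55, -0.294, 0.2437]
ee_rot: [3.14, -0.001, 1.64]
wrist_force: [-2.0, 0.9, -1.8]
width: 0.0325
```

```bash
python3 -m creep '[[[0,2,0.5,0],[0,0,0,0]]]' && python3 -m creep '[[[0,2,0.5,0],[0,0,0,0]]]' && python3 -m creep '[[[0,1,0,0],[0,1,0,0],[0,0,0,0]]]'
```

```text
time: 23.55
tool_pos: [0.5509, -0.2941, 0.2435]
ee_rot: [-3.141, -0.0, 1.639]
wrist_force: [-2.7, -0.7, -1.8]
width: 0.0323
time: 23.8
tool_pos: [0.5524, -0.2941, 0.2432]
ee_rot: [-3.14, -0.0, 1.639]
wrist_force: [-4.4, 0.6, -2.0]
width: 0.0325
time: 24.18
tool_pos: [0.5541, -0.2941, 0.2429]
ee_rot: [-3.14, -0.0, 1.638]
wrist_force: [-5.2, 1.1, -0.9]
width: 0.0327
```

```bash
python3 -m creep '[[[0,2,0,0],[0,0,0,0]]]' && python3 -m creep '[[[0,2,0,0],[0,0,0,0]]]'
```

```text
time: 24.42
tool_pos: [0.5558, -0.294, 0.2426]
ee_rot: [-3.139, -0.001, 1.638]
wrist_force: [-6.1, 0.3, -2.5]
width: 0.0329
time: 24.68
tool_pos: [0.5574, -0.2939, 0.2423]
ee_rot: [-3.138, -0.001, 1.638]
wrist_force: [-6.9, 0.2, -1.5]
width: 0.0327
```

```bash
python3 -m creep '[[[0,0,0,0],[0,0,0,0],[0,0,0,0],[0,0,0,0]]]' 0.8 && python3 -m creep '[[[0,0,-20,0],[0,0,-40,0],[0,0,-50,0],[-60,-30,0,0],[-60,-30,0,0],[-60,0,0,0],[-60,0,0,0],[0,0,0,0]]]'
python3 - <<'E'
from h import *
st()
import pickle
S0=pickle.load(open('s0.pkl','rb'))
R=np.array([[np.cos(.06),-np.sin(.06)],[np.sin(.06),np.cos(.06)]])
S={}
for n in('scene','top'):
    s=S[n]=snap(n); H,Sa,V=cv2.split(cv2.cvtColor(s['color'],cv2.COLOR_RGB2HSV)); W=cloud(s)
    m=((H<8)|(H>172))&(Sa>110); k,L,q,ce=cv2.connectedComponentsWithStats(m.astype(np.uint8))
    for i in range(1,k):
        if q[i,4]>25:
            p=ray(s,[ce[i]],.261)[0]; print(n,ce[i].round(1),q[i,4],np.nanmedian(W[L==i],0).round(4),'ray.261',p.round(4),'mill rel pivot',(R.T@(p[:2]-[.512,-.337])).round(4))
a=S['scene']['color'][130:330,180:420]; a=cv2.resize(a,(600,500)); b=cv2.resize(S['top']['color'][185:265,380:430],(200,320)); b=cv2.copyMakeBorder(b,0,180,0,0,cv2.BORDER_CONSTANT)
cv2.imwrite('pics/c7.png',np.hstack([a,b])[:,:,::-1])
E
```

```text
time: 25.18
tool_pos: [0.5597, -0.2937, 0.244]
ee_rot: [3.139, 0.001, 1.64]
wrist_force: [-0.4, -0.2, -0.4]
width: 0.0689
time: 26.18
tool_pos: [0.5189, -0.5345, 0.3441]
ee_rot: [-3.136, -0.007, 1.634]
wrist_force: [0.9, -0.7, -0.9]
width: 0.0752
{'time': 26.175, 'joint_positions': [-0.8761, 0.6464, 0.3569, -0.0005, 2.1475, -0.9398], 'tool_pos': [0.5189, -0.5345, 0.3441], 'ee_rot': [-3.1358, -0.0072, 1.6342], 'wrist_force': [0.8629, -0.7051, -0.8896], 'width': 0.0752}
scene [307.2 201.4] 116 [ 0.5011 -0.0593  0.1758] ray.261 [ 0.5419 -0.1197  0.261 ] mill rel pivot [0.0428 0.2152]
scene [279.8 240.5] 104 [ 0.5561 -0.2978  0.2692] ray.261 [ 0.5515 -0.2947  0.261 ] mill rel pivot [0.0419 0.0399]
top [389.1 198.4] 60 [ 0.5539 -0.2922  0.2745] ray.261 [ 0.5554 -0.2941  0.261 ] mill rel pivot [0.0459 0.0402]
top [324.  218.1] 126 [ 0.4932 -0.0585  0.177 ] ray.261 [ 0.4845 -0.0587  0.261 ] mill rel pivot [-0.0108  0.2795]
```

View pics/c7.png

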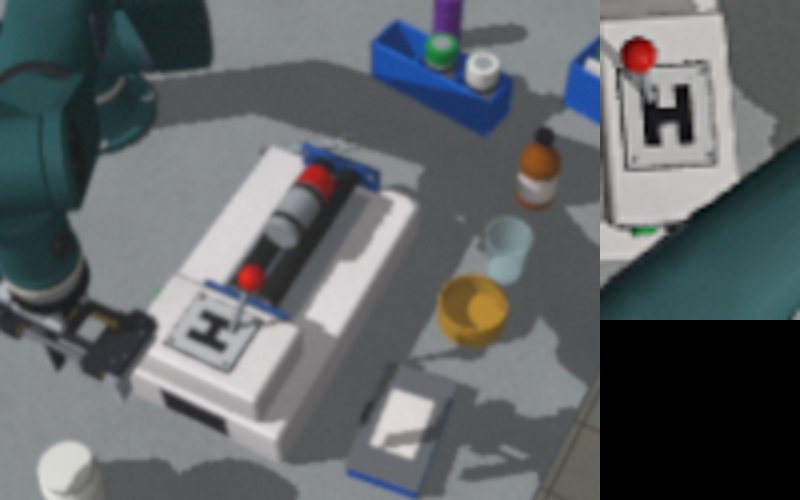

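The last view shows the lever at the forward end of the left lane (knob at (250,278)). The jar is on the rollers at (300,210), the other jars and bystanders are undisturbed, and the gripper is clear. Against the same view at the start, the knob moved about 48 mm forward and 38–40 mm left; full travel would be 45 and 37 mm. I'm handing in.

```bash
python3 -c "
from bench import ticket,get_obs
print(get_obs()['wrist_force']);print(ticket.close_job())"
```

```text
[-0.40569767  0.62796778  0.57001707]
the job is handed in; nothing more can be done
None
```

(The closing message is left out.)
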